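Shorten a telescopic lamp arm by one hole

TASK

The lamp on the telescopic arm stands one hole too far out: press the orange snap button flush, start the white outer tube in towards the foot, let the button go as soon as the tube is off its hole, and slide on gently until the button snaps fully out by itself in the very next hole. Feel for that hole, do not force the tube against the locking peg, and leave the other things on the bench where they are.

Things in the scene. Friction and masses are not known exactly. Their poses are not given: they have to be found in the camera images.
- stand_axis (a point): fixed point of the telescopic lamp arm on the axis of its tubes, 100 mm above the table, where the collar's centre is while the arm is at its first hole. x runs level along the tubes from foot to lamp, z up. A square aluminium inner tube (22 mm) runs from the clamp on the foot towards +x and into the white sliding outer tube; dark dots on top of it mark its free holes
- stand: the bolted-down arm; origin on the table right under stand_axis, axes as stand_axis. Grey foot plate (130 x 110 x 14 mm) with a steel post and a 50 mm white clamp block (top at 125 mm, a 16 mm high black knob on it), all centred 165 mm towards -x
- collar (a point): centre of the flat top face (126 mm above the table) of the grey collar at the foot-side end of the sliding outer tube; moves with it, axes as stand_axis. The collar is 56 mm long (x), 44 mm wide (y, the width to pinch) and reaches down to 72 mm above the table. The button stands out of the middle of this face
- lamp (a point): centre of the top of the white lamp head on the far end of the outer tube, 225 mm from the collar along +x: 68 mm across, 72 to 130 mm above the table, this point at 130 mm; between collar and lamp the outer tube is 30 mm square
- tube (a joint): how far the outer tube is pushed in towards the foot (-x), m: 0 at the first hole. Drag 1 to 2.5 N; stays where left. Holes were drilled by hand: the next lies 31 to 45 mm from the first, exactly where is not measured and must be felt; another follows 38 mm after. In a hole the peg has 1.5 mm play either way, then stops the tube dead
- button_top (a point): centre of the flat top of the round orange snap button (18 mm across), 7 mm proud of the collar's top (133 mm above the table) when out; moves with it, and a fingertip pressed on it carries the tube along by friction, axes as stand_axis
- button (a joint): how far the button is pressed down, m: 0 fully out (peg in a hole), 0.007 flush with the collar. Its spring takes 3 N to start, 6 N when flush. The peg is clear of the hole from 0.0045 on. Let go between holes, the peg rides on the inner tube and the button stays about 0.0045 down, until the peg meets a hole and the button snaps out
- peg: steel locking peg (8 mm along the tube) hidden in the collar under the inner tube; goes down with the button, not reachable. Origin: the point under the button at table level when the button is out; axes as stand_axis. More than 12 N on it damages the holes' rims
- dish: a round clear open culture dish, 60 mm across and 15 mm high, standing under the lamp arm; origin: centre of its underside
- marker: a blue marker pen, 134 mm long, 14 mm thick, lying beside the arm; origin: its underside at mid length
- bottle_amber: an amber bottle, 60 mm across, 130 mm high; origin: centre of its underside
- bottle_white: a white bottle with a blue cap, 60 mm across, 120 mm high; origin: centre of its underside
- beaker: a glass beaker, 66 mm across, 85 mm high; origin: centre of its underside
- tip_box: a blue pipette-tip box, 80 x 120 x 57 mm; origin: centre of its underside
- slide_box: a green slide box, 90 x 170 x 37 mm; origin: centre of its underside

How it is judged:
By the outcome, as a careful person would: the job done as asked, in the order asked, and still so for the second after the job is handed in, with the robot touching nothing.
It also fails if it takes over 42 s, if anything falls off the work surface, if the arm or the gripper's body presses on something with over 40 N, if the wrist force passes 120 N, or if a joint passes its speed limit or range.

ROBOT

A 6-joint arm with a two-finger parallel gripper is mounted at the origin on the work surface. World frame = base frame: x ahead of the robot, y to its left, z up, the work surface at z = 0. Lengths are in m, angles in rad, forces in N, time in s.
With the tool pointing down it reaches from about 0.375 to 0.9 m from the base axis. Payload 3.1 kg.
Tool frame: the origin (TCP) lies between the finger pads; the fingertips stand 22 mm ahead of it and the grasp point (between the pads) lies 3 mm ahead of it; z points along the fingers, y is the line along which they close (so a half turn about z gives the same grasp; the last joint's range is limited). The gripper opens to 87 mm and grips with 3 to 60 N. Pads are 19 mm wide; open, the fingers measure 117 mm over their backs; the gripper's body (75 mm by 190 mm) begins 51 mm behind the grasp point.
Start: joints at [-1.29, 0.527, 1.433, -0, 1.181, -0.178], TCP at [0.277, -0.56, 0.245] pointing down, gripper open.
Joint ranges: [-3.08, 3.08], [-0.75, 2.2], [0.22, 2.44], [-1.43, 4.57], [0, 2.65], [-2.85, 2.85]. Speed limits (rad/s): [2.79, 2.79, 3.14, 3.14, 3.14, 3.14].

INTERFACE

Orientations are given as a unit quaternion [x, y, z, w].
In Python, from rig import get_obs, camera, get_calibration, hand_in, cut_out gives the robot as it stands.
- The arm moves only by the shell command python3 -m inch 'ROWS' [OPENING] [FORCE]. ROWS is JSON, one flat list of numbers, 6 for each row, row after row: the shift along the tool's x, y, z scaled (see below), then the turn, a rotation vector about the tool's x, y, z scaled (see below). A call has 1 to 20 rows; each row is the pose to reach, as a shift and turn from the pose commanded when the call began, along the tool's axes at that moment; what a row does not reach only later rows make up. The controller multiplies each number of a shift by 0.08 m and each number of a turn by 90 degrees. A row lasts 1/12 s, in which the tool goes at most 41.7 mm and 7.16 degrees, less where a joint would pass 70% of its speed; a pose out of reach is approached as far as the arm can. A call with a number of a shift or a turn outside -1 to 1 is refused whole. A call with a gripper value outside its range is refused whole. OPENING is the finger opening in mm, from 0 to 87, set as the call begins (- or left out, the last holds). The fingers move at their own pace and stop on an object; FORCE is the grip in N (left out, the last holds). Time passes only in rows, so rows that repeat a pose let the fingers close. It gives the time, the measured TCP pose, the force, the opening and the grip force at its end, in the units of the state.
- get_obs(): the state, without advancing time (a new reading comes with each control period).
- camera(name): name is "scene" or "top"; returns the picture (384x512x3 uint8, red, green, blue); there is no depth.
- get_calibration(name): a dict with "vertical_fov" (degrees; the focal length in pixels is half the picture's height over the tangent of half this angle, whatever the lens; pixels are square), "cx", "cy" (the principal point, pixels), "D" ([k1, k2, p1, p2, k3] as OpenCV has them; the pictures are not rectified), "T" (4x4, takes a point from camera to world coordinates). Camera axes: x right, y down, z forward; pixel columns grow to the right and rows downward; lengths in m; the calibration is good to about 2 mm. A picture is of the moment at which its call begins. get_calibration takes no time and is no camera call.
- hand_in(): hands the job in; it is judged then, once.
Trained networks look in the newest picture that a camera, given by its name, has taken for a name from the list of things; names that differ only in an ending like _2 or _b are one class to them, and where a whole thing is asked for, a point or a joint stands for the part that bears it (a point fixed in the world has none). Each returns a list of dicts, best first, with "conf" (0 to 1); they miss things now and then, are a little off and sometimes report something else, mostly with a low value. They report only what shows in the picture. A call takes as long as a camera call.
- cut_out(camera, thing): "region" (384x512 bool, what is visible of it) and "bbox" ([left, top, right, bottom] in pixels, round what is visible of it).
The state is a dict: "time": time; "q": joint angles; "joint_velocities": joint speeds; "joint_torque": joint torques, N m; "position": TCP position; "tool_rot": TCP orientation; "ft_force": force on the tool from outside, world axes, zero at the start; "moment": the same for the moment, N m; "grip_width": finger opening in m; "grip_force": force on a finger pad.
Only numpy, scipy, OpenCV 4.12 (cv2) and the standard library are available. Lean on these libraries where they do the work, as an engineer would, in place of code of your own. Each camera call takes 0.05 s, during which the arm holds its last target. There are 200 camera calls.

## Working session

There is one attempt and no reset: what is moved stays moved. The work goes in short steps, Python scripts to look and compute and a shell command to move; the robot and the scene stay as the last step left them, time stands still between calls to the robot, and variables do not carry over. Pictures are saved under pics/ and viewed, at most 10 in all, crops included, and the job is handed in when it is done.

```bash
ls; mkdir -p pics
python3 - <<'E'
from rig import *
import cv2,numpy as np
print(get_obs())
for c in("scene","top"):
    im=camera(c);cv2.imwrite(f"pics/{c}0.png",im[...,::-1])
    k=get_calibration(c);print(c,k)
    for n in("collar","lamp","button_top","stand","marker"):
        for d in cut_out(c,n)[:2]:
            r=d["region"];ys,xs=np.nonzero(r);print(n,round(d["conf"],2),d["bbox"],xs.mean(),ys.mean(),r.sum())
print(get_obs()["time"])
E
```

```text
pics
{'time': 0.0, 'q': array([-1.28951078e+00,  5.28461186e-01,  1.43390526e+00,  1.29313840e-05,
        1.18140885e+00, -1.78493628e-01]), 'joint_velocities': array([ 0.00015267,  0.00126834, -0.00071239, -0.00086551, -0.00085306,
       -0.0012123 ]), 'joint_torque': array([ 1.81192736e-04, -4.40041924e+01, -1.76597857e+01,  6.33521006e-02,
        5.85227937e-02, -1.65051201e-04]), 'position': array([ 0.277182  , -0.55940302,  0.24357372]), 'tool_rot': array([ 9.73691542e-01,  2.27867483e-01, -5.00937241e-05, -1.09018771e-03]), 'ft_force': array([ 0.09855559, -0.20993804, -0.84997839]), 'moment': array([-0.00820496,  0.05830439, -0.02010565]), 'grip_force': 0.0, 'grip_width': 0.0867953742440828}
scene {'vertical_fov': 43.95898815125484, 'cx': 257.3434889056486, 'cy': 199.05541064429346, 'D': array([-0.09057882,  0.        ,  0.        ,  0.        ,  0.        ]), 'T': array([[ 0.07114592,  0.7842033 , -0.61641175,  1.53673125],
       [ 0.9974528 , -0.05276401,  0.04799873, -0.05993281],
       [ 0.0051164 , -0.61825654, -0.78595972,  1.34307102],
       [ 0.        ,  0.      
[... 572 characters left out ...]
: 257.52282671810246, 'cy': 194.47462199577174, 'D': array([0.0332272, 0.       , 0.       , 0.       , 0.       ]), 'T': array([[-0.01781079, -0.9915433 ,  0.1285483 ,  0.42816695],
       [-0.99960963,  0.0148909 , -0.0236399 ,  0.02816301],
       [ 0.02152578, -0.12891916, -0.99142145,  1.42840005],
       [ 0.        ,  0.        ,  0.        ,  1.        ]])}
collar 0.72 [185.6, 201.7, 278.7, 240.0] 228.53311258278146 218.16390728476821 1208
lamp 0.74 [187.4, 200.1, 277.8, 237.4] 228.39208074534162 218.1552795031056 1288
stand 0.57 [185.5, 179.9, 338.8, 239.6] 272.0650470219436 208.7903605015674 2552
marker 0.67 [186.0, 180.7, 331.7, 238.0] 271.8848048503221 208.86661614247822 2639
0.6
```

View pics/scene0.png

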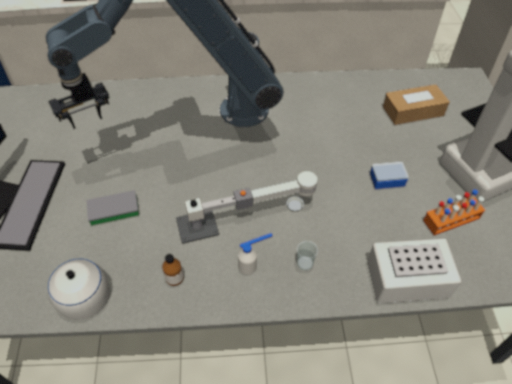

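View pics/top0.png

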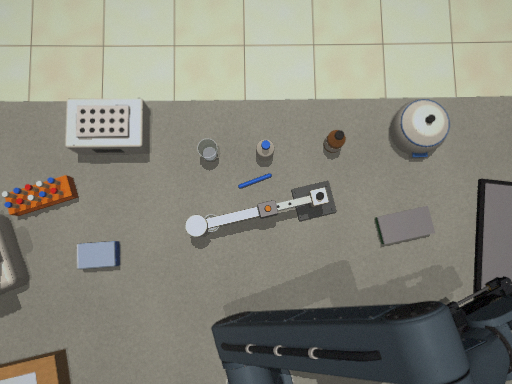

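The scene picture shows the arm with its lamp at (307,183), orange button at (243,193) and knob at (194,203). In the top picture these are at (196,226), (267,209) and (320,197). The networks' regions mix up parts, so I'll triangulate from colour blobs and check the heights.

```bash
cat > h.py <<'E'
from rig import *
import cv2,numpy as np
def K(c):
    k=get_calibration(c);f=192/np.tan(np.radians(k["vertical_fov"]/2))
    return np.array([[f,0,k["cx"]],[0,f,k["cy"]],[0,0,1]]),k["D"],k["T"]
def ray(c,p):
    A,D,T=K(c);u=cv2.undistortPoints(np.array([[p]],float),A,D)[0,0]
    return T[:3,3],T[:3,:3]@np.array([u[0],u[1],1])
def at(c,p,z):
    o,d=ray(c,p);return o+d*(z-o[2])/d[2]
def tri(p,q):
    o,d=ray("scene",p);a,b=ray("top",q);s=np.linalg.lstsq(np.c_[d,-b],a-o,rcond=None)[0]
    x,y=o+s[0]*d,a+s[1]*b;return (x+y)/2,np.linalg.norm(x-y)
def orange(im,c,r=10):
    h=cv2.cvtColor(im,cv2.COLOR_RGB2HSV);x0,y0=c
    w=h[y0-r:y0+r+1,x0-r:x0+r+1].astype(float)
    m=(w[...,0]<18)*(w[...,1]>90)*w[...,1]
    ys,xs=np.mgrid[y0-r:y0+r+1,x0-r:x0+r+1];return (xs*m).sum()/m.sum(),(ys*m).sum()/m.sum(),(m>0).sum()
E
python3 - <<'E'
from h import *
s=cv2.imread("pics/scene0.png")[...,::-1].copy();t=cv2.imread("pics/top0.png")[...,::-1].copy()
a=orange(s,(243,193));b=orange(t,(267,209));print(a,b,tri(a[:2],b[:2]))
for n,p,q,z in(("button",a[:2],b[:2],.132),("lamp",(307.5,180.5),(196.5,226),.13),("knob",(194,203.5),(320,196.5),.141)):
    print(n,tri(p,q),at("scene",p,z),at("top",q,z))
A=np.hstack([cv2.resize(s[165:225,175:325],None,fx=5,fy=5,interpolation=2)]);B=cv2.resize(t[180:245,180:330],None,fx=5,fy=5,interpolation=2)
cv2.imwrite("pics/c.png",np.vstack([A[:290],B[:300]])[...,::-1])
E
```

```text
(np.float64(242.6013179571664), np.float64(192.6208127402526), np.int64(25)) (np.float64(267.5471007865374), np.float64(208.06182549844522), np.int64(31)) (array([ 0.5541804 , -0.03250706,  0.1286373 ]), np.float64(0.0007343327777345485))
button (array([ 0.5541804 , -0.03250706,  0.1286373 ]), np.float64(0.0007343327777345485)) [ 0.5569408  -0.03221855  0.132     ] [ 0.55382765 -0.03271562  0.132     ]
lamp (array([0.50389903, 0.18863218, 0.11357874]), np.float64(0.004593138944943703)) [0.5176663  0.18760835 0.13      ] [0.50272789 0.18435355 0.13      ]
knob (array([ 0.58770112, -0.19345387,  0.12787809]), np.float64(0.004718480482986383)) [ 0.59840579 -0.18967402  0.141     ] [ 0.58597383 -0.19358173  0.141     ]
```

View pics/c.png

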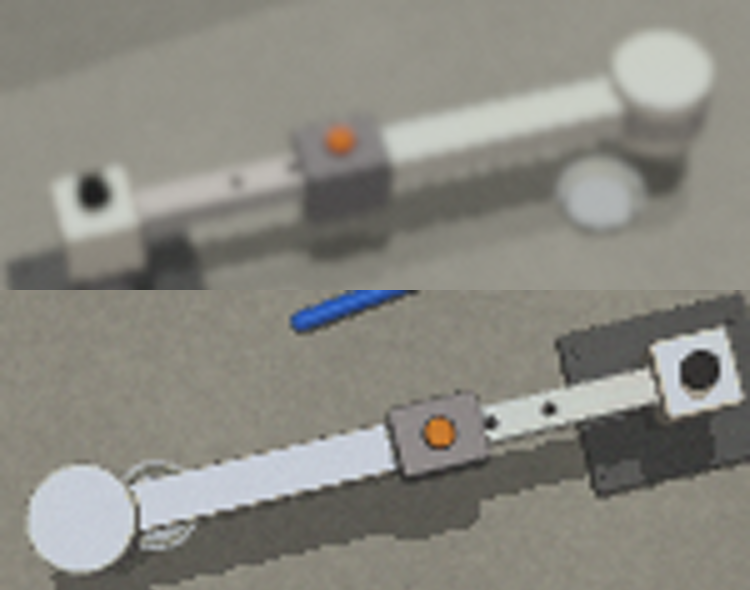

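```bash
python3 - <<'E'
from h import *
P={n:at("top",q,z) for n,q,z in(("b",(267.6,208.1),.133),("l",(196,225.6),.13),("k",(319.8,196),.141),("h1",(278,206.2),.111),("h2",(289.6,203.4),.111))}
for n in P: print(n,P[n])
v=P["l"]-P["k"];u=v[:2]/np.linalg.norm(v[:2]);psi=np.degrees(np.arctan2(u[1],u[0]))
print(psi,[(n,(P[n]-P["b"])[:2]@u, (P[n]-P["b"])[:2]@[-u[1],u[0]]) for n in P])
E
python3 -m inch '[0,0,0,0,0,0]' 0 10
```

```text
b [ 0.55361085 -0.03282824  0.133     ]
l [0.50396784 0.18586784 0.13      ]
k [ 0.58752418 -0.19302544  0.141     ]
h1 [ 0.56117897 -0.06641881  0.111     ]
h2 [ 0.56939459 -0.10286565  0.111     ]
102.4362363219332 [('b', np.float64(0.0), np.float64(0.0)), ('l', np.float64(0.2242554342564951), np.float64(0.001381352660284225)), ('k', np.float64(-0.16374170743047906), np.float64(0.0013813526602842296)), ('h1', np.float64(-0.0344322256050607), np.float64(-0.00015670790799741208)), ('h2', np.float64(-0.07179314035894563), np.float64(-0.0003306238509366003))]
time: 0.68
position: [0.2774, -0.56, 0.2446]
tool_rot: [0.974, 0.228, -0.0, 0.0]
ft_force: [-0.1, 1.2, 0.8]
grip_width: 0.085
grip_force: 0.0
```

```bash
python3 -m inch '[1,-0.72,0,0,0,-0.846,1,-0.72,0,0,0,-0.846,1,-0.72,0,0,0,-0.846,1,-0.72,0,0,0,-0.846,1,-0.72,0,0,0,-0.846,1,-0.72,0,0,0,-0.846,1,-0.72,0,0,0,-0.846,1,-0.72,0,0,0,-0.846,1,-0.72,0,0,0,-0.846,1,-0.72,0,0,0,-0.846,1,-0.72,0,0,0,-0.846,1,-0.72,0,0,0,-0.846]' 0 10
python3 -m inch '[1,0.84,0,0,0,0,1,0.84,0,0,0,0,1,0.84,0,0,0,0]'
python3 -m inch '[1,0.84,0,0,0,0,1,0.84,0,0,0,0,1,0.84,0,0,0,0]'
```

```text
time: 1.68
position: [0.3235, -0.473, 0.2447]
tool_rot: [0.626, 0.78, -0.0, 0.0]
ft_force: [0.0, 0.1, -0.1]
grip_width: 0.0085
grip_force: 0.0
time: 1.93
position: [0.3724, -0.3765, 0.2443]
tool_rot: [0.627, 0.779, 0.001, -0.001]
ft_force: [-0.1, -0.2, -1.3]
grip_width: 0.0005
grip_force: 0.0
time: 2.18
position: [0.4209, -0.2836, 0.2446]
tool_rot: [0.626, 0.78, 0.001, -0.001]
ft_force: [-1.1, -0.9, 0.2]
grip_width: 0.0005
grip_force: 0.0
```

```bash
python3 -m inch '[0.9,0.77,0.2,0,0,0,0.9,0.77,0.2,0,0,0,0.9,0.77,0.2,0,0,0]'
python3 -m inch '[0.9,0.77,0.3,0,0,0,0.9,0.77,0.3,0,0,0,0.9,0.77,0.3,0,0,0]'
python3 -m inch '[0.9,0.77,0.4,0,0,0,0.9,0.77,0.4,0,0,0,0.9,0.77,0.4,0,0,0,0.9,0.77,0.4,0,0,0]'
python3 - <<'E'
from h import *
s=camera("scene");t=camera("top");o=get_obs();print(o["position"],o["ft_force"],o["time"])
p=o["position"]
A=cv2.resize(s[145:225,195:315],None,fx=5,fy=5,interpolation=2);cv2.imwrite("pics/d.png",A[...,::-1])
E
```

```text
time: 2.43
position: [0.4655, -0.1992, 0.2279]
tool_rot: [0.626, 0.78, 0.001, -0.001]
ft_force: [-0.6, 0.3, 0.3]
grip_width: 0.0004
grip_force: 0.0
time: 2.68
position: [0.5102, -0.1162, 0.2036]
tool_rot: [0.626, 0.78, 0.001, -0.001]
ft_force: [0.0, 0.2, 0.6]
grip_width: 0.0005
grip_force: 0.0
time: 3.02
position: [0.5545, -0.0334, 0.1712]
tool_rot: [0.625, 0.781, 0.0, -0.001]
ft_force: [-1.0, -0.4, -0.2]
grip_width: 0.0004
grip_force: 0.0
[ 0.55379875 -0.0364644   0.17235187] [ 0.32848495 -0.4752229   0.56997886] 3.1167
```

View pics/d.png

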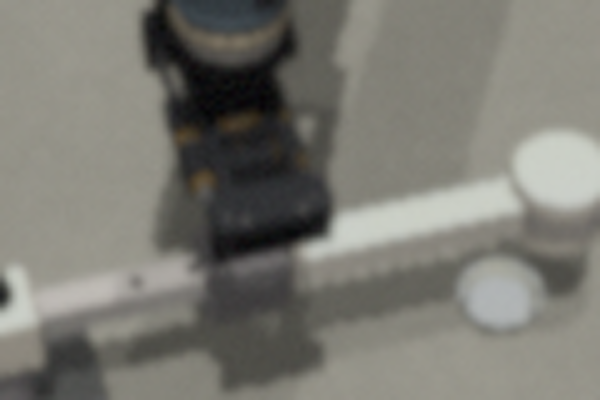

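```bash
python3 -m inch '[0,0,0.12,0,0,0,0,0,0.12,0,0,0]'
python3 -m inch '[0,0,0.05,0,0,0,0,0,0.05,0,0,0]'
python3 -m inch '[0,0,0.02,0,0,0,0,0,0.02,0,0,0]'
```

```text
time: 3.28
position: [0.5528, -0.0379, 0.162]
tool_rot: [0.627, 0.779, -0.0, -0.001]
ft_force: [-0.3, -0.0, -0.6]
grip_width: 0.0003
grip_force: 0.0
time: 3.45
position: [0.5532, -0.0378, 0.1584]
tool_rot: [0.627, 0.779, -0.0, -0.0]
ft_force: [0.1, 0.3, -0.4]
grip_width: 0.0005
grip_force: 0.0
time: 3.62
position: [0.5537, -0.0374, 0.1573]
tool_rot: [0.626, 0.779, -0.0, -0.0]
ft_force: [-0.1, 0.1, 0.6]
grip_width: 0.0
grip_force: 0.0
```

```bash
python3 -m inch '[0.06,0.015,0,0,0,0,0.06,0.015,0,0,0,0,0.06,0.015,0,0,0,0]'
python3 -m inch '[0,0,0.02,0,0,0,0,0,0.02,0,0,0]'
python3 -m inch '[0,0,0.02,0,0,0,0,0,0.02,0,0,0]'
python3 -m inch '[0,0,0.02,0,0,0,0,0,0.02,0,0,0]'
```

```text
time: 3.87
position: [0.554, -0.0316, 0.1575]
tool_rot: [0.626, 0.78, 0.0, 0.0]
ft_force: [0.2, -0.1, 0.2]
grip_width: 0.0004
grip_force: 0.0
time: 4.03
position: [0.5539, -0.0318, 0.1556]
tool_rot: [0.626, 0.78, -0.0, -0.0]
ft_force: [0.6, -0.6, 0.2]
grip_width: 0.0003
grip_force: 0.0
time: 4.2
position: [0.5541, -0.0318, 0.1542]
tool_rot: [0.626, 0.78, 0.0, -0.0]
ft_force: [-1.1, 0.6, 2.9]
grip_width: 0.0002
grip_force: 1.5
time: 4.37
position: [0.554, -0.0318, 0.1526]
tool_rot: [0.626, 0.78, 0.0, 0.0]
ft_force: [-1.0, 1.3, 3.9]
grip_width: 0.0004
grip_force: 1.9
```

```bash
python3 -m inch '[0,0,0.02,0,0,0,0,0,0.035,0,0,0,0,0,0.035,0,0,0]'
python3 -m inch '[0,0,0.015,0,0,0,0,0,0.015,0,0,0]'
python3 -m inch '[0,0,0.01,0,0,0,0,0,0.01,0,0,0]'
```

```text
time: 4.62
position: [0.5541, -0.0318, 0.1498]
tool_rot: [0.626, 0.78, 0.0, 0.0]
ft_force: [-2.1, 0.2, 4.2]
grip_width: 0.0007
grip_force: 2.5
time: 4.78
position: [0.5541, -0.0318, 0.1486]
tool_rot: [0.626, 0.78, 0.0, 0.0]
ft_force: [-0.4, 1.7, 5.5]
grip_width: 0.0009
grip_force: 2.7
time: 4.95
position: [0.5541, -0.032, 0.1484]
tool_rot: [0.626, 0.78, -0.0, 0.0]
ft_force: [-2.5, 1.6, 8.8]
grip_width: 0.0002
grip_force: 4.1
```

```bash
python3 -m inch '[-0.015,0,0,0,0,0,-0.03,0,0,0,0,0,-0.045,0,0,0,0,0,-0.06,0,0,0,0,0,-0.075,0,0,0,0,0]'
python3 -m inch '[-0.01,0,0,0,0,0]'
```

```text
time: 5.37
position: [0.5554, -0.0378, 0.1484]
tool_rot: [0.626, 0.78, 0.0, 0.0]
ft_force: [-1.0, 0.8, 8.1]
grip_width: 0.0007
grip_force: 4.0
time: 5.45
position: [0.5556, -0.0387, 0.1484]
tool_rot: [0.626, 0.78, 0.0, 0.0]
ft_force: [-1.6, 0.6, 8.0]
grip_width: 0.0004
grip_force: 4.0
```

```bash
python3 -m inch '[0,0,-0.025,0,0,0,0,0,-0.045,0,0,0,0,0,-0.045,0,0,0]'
python3 -m inch '[0,0,-0.4,0,0,0,0,0,-0.4,0,0,0]' 70
python3 - <<'E'
from h import *
t=camera("top");print(get_obs()["ft_force"],get_obs()["position"])
print(orange(t,(267,209),12))
cv2.imwrite("pics/e.png",cv2.resize(t[180:245,180:330],None,fx=5,fy=5,interpolation=2)[...,::-1])
E
```

```text
time: 5.7
position: [0.5557, -0.0387, 0.1513]
tool_rot: [0.626, 0.78, 0.0, 0.0]
ft_force: [0.2, -1.5, 0.1]
grip_width: 0.0003
grip_force: 0.0
time: 5.87
position: [0.5578, -0.0391, 0.1863]
tool_rot: [0.626, 0.78, 0.001, 0.003]
ft_force: [0.1, -0.3, 1.0]
grip_width: 0.0074
grip_force: 0.0
[-0.33394911  0.25594146  0.23516918] [ 0.55730008 -0.03905347  0.18501193]
(np.float64(263.0), np.float64(219.0), np.int64(1))
```

View pics/e.png

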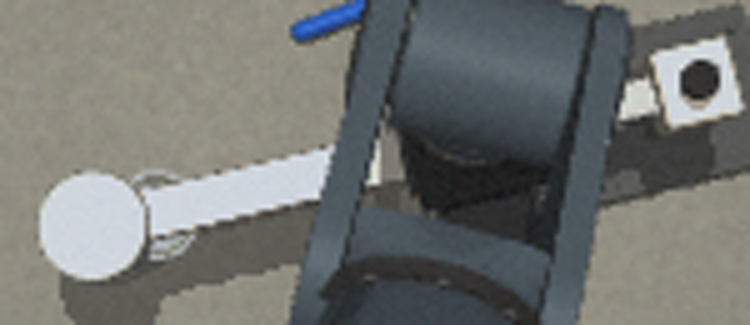

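```bash
python3 -m inch '[0,0,0,0,0,0,0,0,0,0,0,0,0,0,0,0,0,0,0,0,0,0,0,0,0,0,0,0,0,0,0,0,0,0,0,0]' 70 3
python3 -m inch '[0,0,0.1,0,0,0,0,0,0.1,0,0,0]'
```

```text
time: 6.42
position: [0.5553, -0.0385, 0.1829]
tool_rot: [0.626, 0.78, -0.0, -0.0]
ft_force: [0.5, 0.2, 0.0]
grip_width: 0.0498
grip_force: 0.0
time: 6.58
position: [0.5547, -0.0383, 0.174]
tool_rot: [0.626, 0.78, -0.0, -0.001]
ft_force: [-0.8, -0.4, 0.2]
grip_width: 0.063
grip_force: 0.0
```

```bash
python3 -m inch '[0,0,0.15,0,0,0,0,0,0.3,0,0,0,0,0,0.45,0,0,0,0,0,0.6,0,0,0,0,0,0.77,0,0,0,0,0,0.77,0,0,0]'
python3 -m inch '[0,0,0,0,0,0,0,0,0,0,0,0,0,0,0,0,0,0,0,0,0,0,0,0,0,0,0,0,0,0]' 38 3
```

```text
time: 7.08
position: [0.5536, -0.0381, 0.1112]
tool_rot: [0.626, 0.78, -0.001, -0.003]
ft_force: [0.3, 0.4, 0.2]
grip_width: 0.0702
grip_force: 0.0
time: 7.5
position: [0.5563, -0.0386, 0.1145]
tool_rot: [0.626, 0.78, 0.001, 0.001]
ft_force: [5.4, 1.6, -4.1]
grip_width: 0.0449
grip_force: 3.0
```

```bash
python3 -m inch '[0,0.015,0,0,0,0,0,0.015,0,0,0,0,0,0.015,0,0,0,0]'
python3 -m inch '[0,0,0,0,0,0]'
```

```text
time: 7.75
position: [0.5569, -0.0384, 0.1144]
tool_rot: [0.626, 0.78, 0.0, 0.0]
ft_force: [-0.4, 0.0, 4.9]
grip_width: 0.044
grip_force: 3.0
time: 7.83
position: [0.5569, -0.0384, 0.1143]
tool_rot: [0.626, 0.78, 0.0, 0.0]
ft_force: [-1.0, -0.2, 4.4]
grip_width: 0.044
grip_force: 3.0
```

```bash
python3 -m inch '[0,0,-0.01,0,0,0,0,0,-0.015,0,0,0]'
python3 -m inch '[-0.0125,0,0,0,0,0,-0.025,0,0,0,0,0,-0.0375,0,0,0,0,0,-0.05,0,0,0,0,0,-0.0625,0,0,0,0,0]'
```

```text
time: 8.0
position: [0.5569, -0.0384, 0.1145]
tool_rot: [0.626, 0.78, 0.0, 0.0]
ft_force: [2.0, -0.6, -4.6]
grip_width: 0.0435
grip_force: 3.0
time: 8.42
position: [0.5577, -0.0425, 0.1148]
tool_rot: [0.626, 0.78, 0.0, -0.0]
ft_force: [2.3, 4.8, -1.2]
grip_width: 0.044
grip_force: 3.0
```

```bash
python3 -m inch '[-0.0125,0,0,0,0,0,-0.025,0,0,0,0,0,-0.0375,0,0,0,0,0,-0.05,0,0,0,0,0,-0.0625,0,0,0,0,0]'
python3 - <<'E'
from h import *
# lamp position vs. first picture, by phase correlation of the lamp patch
t0=cv2.imread("pics/top0.png",0);t=cv2.cvtColor(camera("top"),cv2.COLOR_RGB2GRAY)
r=cv2.matchTemplate(t[205:250,175:235],t0[213:239,184:200],cv2.TM_CCOEFF_NORMED)
_,m,_,(x,y)=cv2.minMaxLoc(r)
f=lambda a,b,c:(a-c)/(2*(a-2*b+c))
dx=x+f(*r[y,x-1:x+2])+175-184;dy=y+f(*r[y-1:y+2,x])+205-213
print(m,dx,dy,np.linalg.norm(at("top",(196+dx,225.6+dy),.13)-at("top",(196,225.6),.13)))
print(get_obs()["position"],get_obs()["ft_force"])
E
```

```text
time: 8.83
position: [0.5589, -0.0475, 0.1148]
tool_rot: [0.626, 0.78, 0.0, -0.0]
ft_force: [3.3, 4.7, -1.7]
grip_width: 0.044
grip_force: 3.0
0.9803845882415771 4.8876495 -1.1136322 0.015119384227826506
[ 0.55892178 -0.04776197  0.11482579] [ 1.8512979   3.98933544 -2.27827604]
```

```bash
python3 -m inch '[-0.0125,0,0,0,0,0,-0.025,0,0,0,0,0,-0.0375,0,0,0,0,0,-0.05,0,0,0,0,0,-0.0625,0,0,0,0,0,-0.075,0,0,0,0,0,-0.0875,0,0,0,0,0,-0.1,0,0,0,0,0,-0.1125,0,0,0,0,0]'
cat > l.py <<'E'
from h import *
t0=cv2.imread("pics/top0.png",0);t=cv2.cvtColor(camera("top"),cv2.COLOR_RGB2GRAY)
r=cv2.matchTemplate(t[205:250,175:235],t0[213:239,184:200],cv2.TM_CCOEFF_NORMED)
_,m,_,(x,y)=cv2.minMaxLoc(r)
f=lambda a,b,c:(a-c)/(2*(a-2*b+c))
dx=x+f(*r[y,x-1:x+2])+175-184;dy=y+f(*r[y-1:y+2,x])+205-213
print("lamp moved",m,np.linalg.norm(at("top",(196+dx,225.6+dy),.13)-at("top",(196,225.6),.13)))
E
python3 l.py
```

```text
time: 9.63
position: [0.5608, -0.0564, 0.1149]
tool_rot: [0.626, 0.78, 0.0, -0.0]
ft_force: [2.7, 4.7, -2.0]
grip_width: 0.0441
grip_force: 3.0
lamp moved 0.9812415838241577 0.024241420072318914
```

```bash
python3 -m inch '[-0.01,0,0,0,0,0,-0.02,0,0,0,0,0,-0.03,0,0,0,0,0]';python3 l.py
```

```text
time: 9.93
position: [0.5614, -0.0588, 0.1149]
tool_rot: [0.626, 0.78, 0.0, -0.0]
ft_force: [2.2, 4.7, -1.7]
grip_width: 0.0439
grip_force: 3.0
lamp moved 0.9650048017501831 0.026498662738286934
```

```bash
for i in 1; do python3 -m inch '[-0.00625,0,0,0,0,0,-0.0125,0,0,0,0,0,-0.01875,0,0,0,0,0,-0.025,0,0,0,0,0,-0.03125,0,0,0,0,0,-0.0375,0,0,0,0,0]';done;python3 l.py
```

```text
time: 10.48
position: [0.562, -0.0616, 0.1149]
tool_rot: [0.626, 0.78, 0.0, -0.0]
ft_force: [2.7, 4.1, -1.7]
grip_width: 0.044
grip_force: 3.0
lamp moved 0.9490185976028442 0.02923166073330938
```

```bash
python3 -m inch '[-0.00625,0,0,0,0,0,-0.0125,0,0,0,0,0,-0.01875,0,0,0,0,0]';python3 l.py
```

```text
time: 10.78
position: [0.5623, -0.0631, 0.1149]
tool_rot: [0.626, 0.78, 0.0, -0.0]
ft_force: [2.2, 4.1, -3.5]
grip_width: 0.0437
grip_force: 3.0
lamp moved 0.9360716938972473 0.031097075196019383
```

```bash
python3 -m inch '[-0.00625,0,0,0,0,0,-0.0125,0,0,0,0,0]';python3 l.py
```

```text
time: 11.0
position: [0.5628, -0.0649, 0.1149]
tool_rot: [0.626, 0.78, -0.0, 0.0]
ft_force: [2.3, 1.4, -3.7]
grip_width: 0.0441
grip_force: 3.0
lamp moved 0.9265705943107605 0.03282357656608156
```

```bash
python3 -m inch '[-0.005,0,0,0,0,0]';python3 -m inch '[-0.005,0,0,0,0,0]';python3 l.py
```

```text
time: 11.13
position: [0.5628, -0.0652, 0.1149]
tool_rot: [0.626, 0.78, -0.0, 0.0]
ft_force: [2.5, 1.5, -3.6]
grip_width: 0.0438
grip_force: 3.0
time: 11.22
position: [0.5629, -0.0656, 0.1149]
tool_rot: [0.626, 0.78, 0.0, 0.0]
ft_force: [3.6, 1.8, -4.4]
grip_width: 0.0439
grip_force: 3.0
lamp moved 0.9460570216178894 0.03366087739100984
```

```bash
python3 -m inch '[0,0,0,0,0,0,0,0,0,0,0,0,0,0,0,0,0,0,0,0,0,0,0,0,0,0,0,0,0,0]' 70 3
python3 -m inch '[0,0,-0.4,0,0,0,0,0,-0.8,0,0,0,0,0,-1,0,0,0]'
python3 -m inch '[0,-1,-0.5,0,0,0,0,-1,-0.5,0,0,0,0,-1,-0.5,0,0,0]'
python3 -m inch '[0,-1,0,0,0,0,0,-1,0,0,0,0,0,-1,0,0,0,0]'
python3 l.py
python3 - <<'E'
from h import *
s=camera("scene");t=camera("top")
A=cv2.resize(s[165:225,175:325],None,fx=5,fy=5,interpolation=2);B=cv2.resize(t[180:245,180:330],None,fx=5,fy=5,interpolation=2)
cv2.imwrite("pics/f.png",np.vstack([A[:290],B[:300]])[...,::-1])
a=orange(s,(233,195));b=orange(t,(278,206));print(a,b,tri(a[:2],b[:2]))
E
```

```text
time: 11.68
position: [0.5624, -0.0654, 0.1151]
tool_rot: [0.626, 0.78, -0.0, -0.0]
ft_force: [-0.8, 0.6, -0.7]
grip_width: 0.0668
grip_force: 0.0
time: 11.93
position: [0.5638, -0.0657, 0.1979]
tool_rot: [0.626, 0.78, 0.001, 0.002]
ft_force: [0.1, -0.8, 0.8]
grip_width: 0.0696
grip_force: 0.0
time: 12.18
position: [0.4797, -0.0823, 0.2369]
tool_rot: [0.626, 0.78, -0.001, -0.001]
ft_force: [-1.1, 1.0, -1.0]
grip_width: 0.07
grip_force: 0.0
time: 12.43
position: [0.3985, -0.0979, 0.2339]
tool_rot: [0.627, 0.779, -0.002, -0.005]
ft_force: [-0.6, 0.8, -1.1]
grip_width: 0.0698
grip_force: 0.0
lamp moved 0.9535242915153503 0.03361123893009868
(np.float64(232.55942408376964), np.float64(194.99267015706806), np.int64(26)) (np.float64(278.25176514306946), np.float64(205.45577852099592), np.int64(29)) (array([ 0.56173176, -0.06571235,  0.12837766]), np.float64(0.0005792457736861503))
```

View pics/f.png

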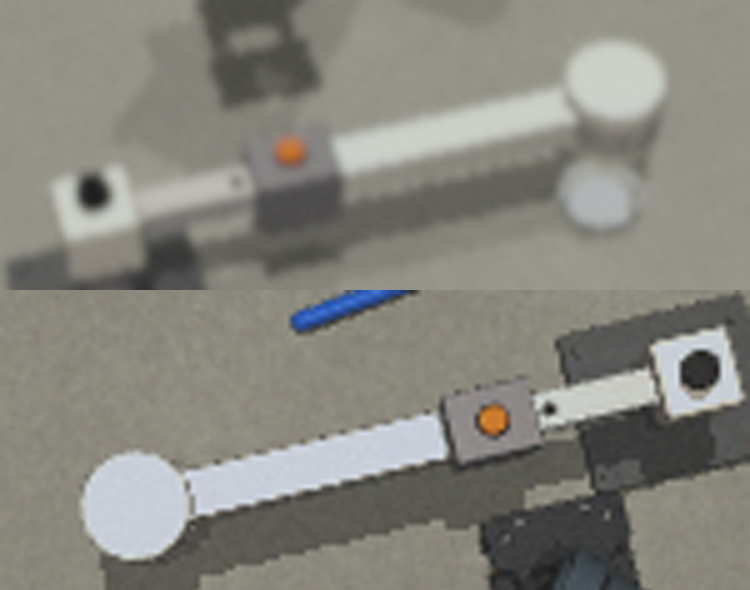

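```bash
python3 -m inch '[0,0,0,0,0,0,0,0,0,0,0,0,0,0,0,0,0,0]'
python3 - <<'E'
from h import *
S=np.mean([orange(camera("scene"),(233,195)) for _ in range(8)],0);T=np.mean([orange(camera("top"),(278,206)) for _ in range(8)],0)
print(S,T,tri(S[:2],T[:2]),get_obs()["time"])
E
```

```text
time: 12.83
position: [0.4075, -0.1, 0.2349]
tool_rot: [0.626, 0.78, 0.0, 0.0]
ft_force: [0.3, 0.4, 0.2]
grip_width: 0.07
grip_force: 0.0
[232.55130192 194.9900437   26.        ] [278.2479812  205.46071035  29.        ] (array([ 0.56171608, -0.06571968,  0.12837107]), np.float64(0.0005415005261049257)) 13.6333
```

```bash
python3 -c "
from rig import *
print(hand_in())"
```

```text
the job is handed in; nothing more can be done
None
```

The lamp arm is one hole in, about 34 mm towards the foot, and the job is handed in. The sliding drag fell from about 4 N to 1.5 N where the next hole was expected, and the cameras put the button at its starting height, so it looks fully snapped out. I did not push against the peg to confirm the lock, and the robot was clear and touching nothing.

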